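# Run out the punching plank and hold it

### The arm

A 7-joint arm with a two-finger parallel gripper is mounted at the origin on the work surface. World frame = base frame: x ahead of the robot, y to its left, z up, the work surface at z = 0. Lengths are in m, angles in rad, forces in N, time in s.
With the tool pointing down it reaches from about 0.4 to 0.85 m from the base axis. Payload 10.4 kg.
Tool frame: the origin (TCP) lies midway between the tips of the shut fingers; the grasp point (between the pads) lies 19 mm behind it (manip.tcp_to_grasp is the distance from the TCP to the grasp point, in m); x points along the fingers, y is the direction in which the jaws open and shut, and the axes are right-handed (so a half turn about x gives the same grasp; the last joint's range is limited). The gripper opens to 85 mm and grips with 20 to 120 N. Pads are 22 mm wide; open, the fingers measure 114 mm over their backs; the gripper's body (76 mm by 85 mm) begins 54 mm behind the grasp point. The pads swing forward as they close: fully open they stand 13 mm farther back than shut.
Start: joints at [1.141, 0.332, -0.065, 1.46, 0.022, 1.35, -0.088], TCP at [0.247, -0.574, 0.197] pointing down, gripper open.
Joint ranges: [-2.6, 2.6], [-0.5, 2.12], [-1.47, 1.34], [0.16, 2.42], [-1.27, 4.41], [0.06, 2.06], [-2.6, 2.6]. Speed limits (rad/s): [2.22, 2.22, 2.79, 2.79, 3.14, 3.14, 3.14].

### API

Orientations are given as a unit quaternion [x, y, z, w].
In Python, from workcell import monitor, viewer, manip gives the robot as it stands. The module is installed in compiled form; this text tells all that it offers.
- The arm moves only by the tool send_rows, never from a script. Its arguments are lists of equal length, an entry for each row: "grip": the closure in counts, from 0 (fully open) to 255 (shut); "offset": the shift along the tool's x, y, z in mm, a list of three; "twist": the turn about the tool's x in degrees. In form: {"grip": [grip, ...], "offset": [[tx, ty, tz], ...], "twist": [twist, ...]}. A call has exactly 5 rows; each row is the pose to reach, as a shift and turn from the pose commanded when the call began, along the tool's axes at that moment; what a row does not reach only later rows make up. A row lasts 1/12 s, in which the tool goes at most 41.7 mm and 7.16 degrees, less where a joint would pass 70% of its speed; a pose out of reach is approached as far as the arm can. A call with a gripper value outside its range is refused whole. The fingers move at their own pace and stop on an object; "newtons" is the grip in N (left out, the last holds). Time passes only in rows, so rows that repeat a pose let the fingers close, or fill a call up. It gives the time, the measured TCP pose, the force and the opening at its end, in the units of the state.
- monitor.get_obs(): the state, without advancing time (a new reading comes with each control period).
- viewer.camera(name): name is "scene" or "top" or "wrist"; returns (picture, depth): 400x640x3 uint8, blue, green, red; 400x640 float32, m along the optical axis (not along the pixel's ray), 0 where there is no reading.
- viewer.camera_model(name): a dict with "camera_matrix" (3x3 intrinsics, pixels), "distortion" ([k1, k2, p1, p2, k3] as OpenCV has them; the pictures are not rectified), "R" (3x3) and "t" (3): a world point X has camera coordinates R X + t; the wrist camera has in their place "mount" (4x4, takes a point from camera to tool coordinates, whose origin is the TCP and whose axes are the tool frame's). Camera axes: x right, y down, z forward; pixel columns grow to the right and rows downward; lengths in m; the calibration is good to about 2 mm. A picture is of the moment at which its call begins: read the wrist's pose just before it. camera_model takes no time and is no camera call.
- manip.hand_in(): hands the job in, once; it reports no verdict.
Trained networks look in the newest picture that a camera, given by its name, has taken for a name from the list of things; names that differ only in an ending like _2 or _b are one class to them, and where a whole thing is asked for, a point or a joint stands for the part that bears it (a point fixed in the world has none). Each returns a list of dicts, best first, with "score" (0 to 1); they miss things now and then, are a little off and sometimes report something else, mostly with a low value. They report only what shows in the picture. A call takes as long as a camera call. They do not tell look-alikes from the thing itself.
- viewer.recognise(target, camera): "box" ([left, top, width, height] in pixels, round what is visible of it).
- viewer.regions_of(target, camera): "region" (400x640 bool, what is visible of it) and "box" ([left, top, width, height] in pixels, round what is visible of it).
- viewer.spot_point(target, camera): "position" ([column, row] in pixels: a listed point, or the origin of a listed thing).
The state is a dict: "clock": time; "joint_pos": joint angles; "joint_velocities": joint speeds; "tau": joint torques, N m; "position": TCP position; "ee_rot": TCP orientation; "ft_force": force on the tool from outside, world axes, zero at the start; "torque": the same for the moment, N m; "grip_width": opening from 0.0 (shut) to 1.0 (fully open).
Only numpy, scipy, OpenCV 4.12 (cv2) and the standard library are available. Lean on these libraries where they do the work, as an engineer would, in place of code of your own. Each camera call takes 0.05 s, during which the arm holds its last target.

### The job

On the shoemaker's bench, slide the punching plank out over the end of its wooden block until its steel-faced nose is level with the tip of the red pointer, keeping it on the block, square to it and along its middle. So far out it tips unless held down by the blue cleat: do not let it tip, and finish while still holding it there, flat on the block, so that a boot can be slipped over the nose. Leave the tin, jar, spool and hammer alone.

Things in the scene. Friction and masses are not known exactly. Their poses are not given: they have to be found in the camera images.
- block: Heavy wooden bench block, fixed to the table: 260 mm long (its x), 160 mm wide (its y), 80 mm high, dark with a pale 12 mm top board, flat and open on all sides. Origin: centre of its underside on the table. Its +x points along the way the plank is to be slid out.
- block_edge (a point): Middle of the block's outer top edge, the one the plank is slid over: 130 mm from the block's centre along its +x, 80 mm above the table. Axes as the block's.
- plank: Loose plywood plank lying on the block: 360 mm long (x), 90 wide, 16 thick, 0.4 to 0.65 kg. Origin: centre of its underside; +x points to the nose, topped by a 60 x 76 x 4 mm steel plate; it balances about 33 mm from the middle towards the nose. Starts up to 10 degrees askew, 20 mm off the block's middle, overhanging 40 to 80 mm; the pointer asks for 190 to 230 mm, where it tips unless held.
- plank_nose (a point): Middle of the plank's nose end, at the level of the plywood's top: 180 mm from the plank's centre along its +x, 16 mm above its underside. Axes as the plank's.
- plank_grip (a point): Centre of the blue cleat fixed on the plank, the thing to hold: 22 mm thick along the plank, 60 mm long across it, 36 mm tall above the plank's top. It lies 130 mm from the plank's centre towards the inner end; this point is 18 mm above the plank's top. The top is clear for 39 mm behind the cleat and far more ahead. Axes as the plank's.
- pointer_tip (a point): Free tip of the red pointer, a 6 mm thick finger on a thin post fixed to the table, 96 mm above the table, 85 mm to the block's -y side of its middle line (post 45 mm farther). Axes as the block's: the plank's nose belongs as far along the block's x as this tip.
- tin: Red round tin, 80 mm across, 34 mm high; bystander. Origin: centre of its underside.
- jar: Amber glass jar with black cap, 60 mm across, 85 mm high; bystander. Origin: centre of its underside.
- spool: Blue spool, 52 mm across, 55 mm high; bystander. Origin: centre of its underside.
- hammer: Hammer lying on the table; bystander. Origin: on its underside, handle to its -x.
Mind the look-alikes: they are no part of the job. There is more than one size of the part that bears pointer_tip; the job needs the largest.

How it is judged:
At the end, for the whole second after the job is handed in: The plank's nose is within 10 mm of the pointer tip along the block, within 25 mm of the block's middle line and square to it within 0.1 rad, flat on the block (7 mm, 0.06 rad), still, and the gripper's fingers are still holding it (at least 1 N) (x of plank_nose in the frame of pointer_tip between -0.01 and 0.01 m and y of plank_nose in the frame of block_edge between -0.025 and 0.025 m and y of plank in the frame of block_edge between -0.025 and 0.025 m and angle between the x axis of plank and the x axis of block, either way round below 0.1 rad and z of plank in the frame of block_edge between -0.007 and 0.007 m and angle between plank's own z axis and vertical below 0.06 rad and linear speed of plank below 0.02 m/s and contact force between the fingers and plank above 1 N); the arm keeps its last pose, push and grip.
It fails at once if the plank tips (more than about 9 degrees) (angle between plank's own z axis and vertical above 0.15 rad).
It fails at once if the plank leaves the block's top (more than 20 mm up or down) (z of plank in the frame of block_edge above 0.02 m or z of plank in the frame of block_edge below -0.02 m).
It fails at once if a bystander is moved more than 30 mm (distance of any of tin, jar, spool, hammer from where it was at the start of the episode above 0.03 m).
It also fails if it takes over 35 s, if anything falls off the work surface, if the arm or the gripper's body presses on something with over 40 N, if the wrist force passes 120 N, or if a joint passes its speed limit or range.

## Working session

There is one attempt and no reset: what is moved stays moved. The work goes in short steps, Python scripts to look and compute and a tool call to move; the robot and the scene stay as the last step left them, time stands still between calls to the robot, and variables do not carry over. Pictures are saved under pics/ and viewed, and the job is handed in when it is done.

Besides the shell and the picture viewer there is one more tool, called by a JSON object that holds its "method" and its "body". send_rows: Moves the arm, as the interface text tells. Its arguments: {"type":"object","properties":{"grip":{"type":"array","items":{"type":"number"}},"offset":{"type":"array","items":{"type":"array","items":{"type":"number"}}},"twist":{"type":"array","items":{"type":"number"}},"newtons":{"type":"number"}},"required":["grip","offset","twist"]}

```bash
mkdir -p pics
python3 - <<'E'
from workcell import monitor, viewer, manip
import cv2, numpy as np
o=monitor.get_obs(); print({k:np.round(v,3) for k,v in o.items()}, manip.tcp_to_grasp)
for n in ["scene","top"]:
    p,d=viewer.camera(n); cv2.imwrite(f"pics/{n}0.png",p); np.save(f"{n}0.npy",d)
    print(n,viewer.camera_model(n))
    for t in ["block_edge","plank_nose","plank_grip","pointer_tip"]:
        print(t,[(np.round(r["position"],1),round(r["score"],2)) for r in viewer.spot_point(t,n)])
print(viewer.camera_model("wrist"))
E
```

```text
{'clock': np.float64(0.0), 'joint_pos': array([ 1.141,  0.333, -0.065,  1.461,  0.022,  1.35 , -0.089]), 'joint_velocities': array([ 0.001, -0.002, -0.002, -0.   ,  0.001, -0.   , -0.001]), 'tau': array([-0.0000e+00, -6.2543e+01,  4.9000e-02, -3.9161e+01,  1.6000e-02,
        1.0000e-02, -0.0000e+00]), 'position': array([ 0.247, -0.574,  0.196]), 'ee_rot': array([-0.692, -0.143,  0.693, -0.142]), 'ft_force': array([-0.254, -0.608,  0.027]), 'torque': array([ 0.021, -0.04 ,  0.037]), 'grip_width': np.float64(0.999)} 0.0187
scene {'camera_matrix': array([[459.44936697,   0.        , 316.9106039 ],
       [  0.        , 459.44936697, 199.74538803],
       [  0.        ,   0.        ,   1.        ]]), 'distortion': array([-0.12151015,  0.        ,  0.        ,  0.        ,  0.        ]), 'R': array([[-0.84539293,  0.5340815 ,  0.00823107],
       [ 0.43527152,  0.69775555, -0.56892521],
       [-0.30959571, -0.4773826 , -0.82234807]]), 't': array([ 0.48702185, -0.24152093,  1.71398274])}
block_edge [(array([312.6, 191.5]), 0.89)]
plank_nose [(array([322.6, 203.5]), 0.9)]
plank_grip [(arr
[... 762 characters left out ...]
ay([274.4, 148.1]), 0.74), (array([229.5, 136.8]), 0.62), (array([227.4, 174.5]), 0.52)]
{'camera_matrix': array([[299.1093714 ,   0.        , 321.53463799],
       [  0.        , 299.1093714 , 193.38452572],
       [  0.        ,   0.        ,   1.        ]]), 'distortion': array([-0.05330139,  0.        ,  0.        ,  0.        ,  0.        ]), 'mount': array([[-4.55913165e-04, -2.99140687e-01,  9.54208909e-01,
        -1.77184393e-01],
       [ 9.99999733e-01,  4.09167888e-04,  6.06064145e-04,
        -2.69447193e-04],
       [-5.71730089e-04,  9.54208930e-01,  2.99140420e-01,
        -7.59810600e-02],
       [ 0.00000000e+00,  0.00000000e+00,  0.00000000e+00,
         1.00000000e+00]])}
```

View pics/scene0.png

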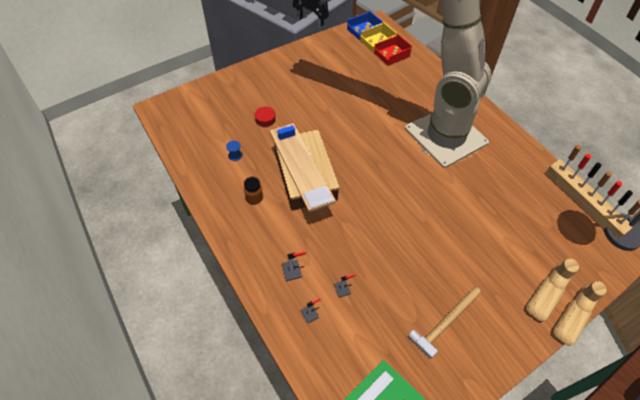

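View pics/top0.png

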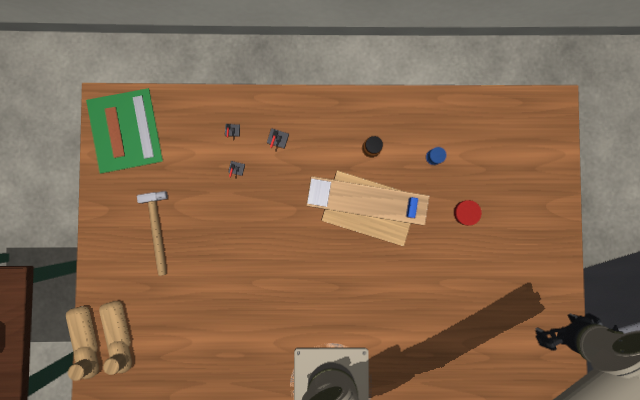

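```bash
cat > h.py <<'E'
from workcell import monitor, viewer, manip
import cv2, numpy as np
def ray(n,px):
    m=viewer.camera_model(n); K=m["camera_matrix"]
    u=cv2.undistortPoints(np.array(px,float).reshape(-1,1,2),K,np.array(m["distortion"])).reshape(-1,2)
    d=np.c_[u,np.ones(len(u))]@m["R"]; c=-m["R"].T@m["t"]
    return c,d
def atz(n,px,z):
    c,d=ray(n,px); z=np.broadcast_to(z,(len(d),))
    return c+d*((z-c[2])/d[:,2])[:,None]
def bydepth(n,px,dep):
    c,d=ray(n,px); return c+d*np.asarray(dep)[:,None]
def tri(a,b):
    c1,d1=ray("scene",[a]); c2,d2=ray("top",[b]); d1=d1[0]/np.linalg.norm(d1);d2=d2[0]/np.linalg.norm(d2)
    s=np.linalg.lstsq(np.c_[d1,-d2],c2-c1,rcond=None)[0]
    p,q=c1+s[0]*d1,c2+s[1]*d2
    return (p+q)/2,np.linalg.norm(p-q)
E
python3 - <<'E'
from h import *
print("nose",tri([322.6,203.5],[308.6,189.7]));print("grip",tri([284.4,131.4],[409,205.4]))
for a in ([305.4,254.9],[353.9,274.9],[317.7,298.8]):
    for b in ([274.4,148.1],[229.5,136.8],[227.4,174.5]): 
        r=tri(a,b); 
        if r[1]<.03: print("ptr",a,b,r)
d=np.load("top0.npy"); ys,xs=np.mgrid[0:400,0:640]
P=bydepth("top",np.c_[xs.ravel(),ys.ravel()],d.ravel()).reshape(400,640,3)
Z=P[...,2]
s=(slice(150,260),slice(290,450))
print(np.histogram(Z[s],bins=np.arange(-.02,.16,.01)))
img=cv2.imread("pics/top0.png")
c=np.hstack([cv2.resize(img[160:260,295:445],None,fx=5,fy=5,interpolation=cv2.INTER_CUBIC)])
cv2.imwrite("pics/c1.png",c)
i2=cv2.imread("pics/scene0.png")
c=np.hstack([cv2.resize(img[115:195,215:295],(400,400),interpolation=cv2.INTER_CUBIC),cv2.resize(i2[240:330,275:365],(400,400),interpolation=cv2.INTER_CUBIC)])
cv2.imwrite("pics/c2.png",c)
E
```

```text
nose (array([0.60295481, 0.06994025, 0.10265481]), np.float64(0.00395361155862885))
grip (array([ 0.56015267, -0.22684187,  0.12970102]), np.float64(0.005786248862893136))
ptr [305.4, 254.9] [274.4, 148.1] (array([0.73163309, 0.17617184, 0.06683373]), np.float64(0.006058159827014213))
ptr [353.9, 274.9] [227.4, 174.5] (array([0.65104416, 0.31360334, 0.08490661]), np.float64(0.000616326837059429))
ptr [317.7, 298.8] [229.5, 136.8] (array([0.77012003, 0.31233843, 0.0612084 ]), np.float64(0.0021698828436984225))
(array([  12, 6040, 5636,   28,   11,   12,   25,  208,   11, 1033, 1013,
       2899,  425,   12,   57,  109,    0]), array([-0.02, -0.01,  0.  ,  0.01,  0.02,  0.03,  0.04,  0.05,  0.06,
        0.07,  0.08,  0.09,  0.1 ,  0.11,  0.12,  0.13,  0.14,  0.15]))
```

View pics/c1.png

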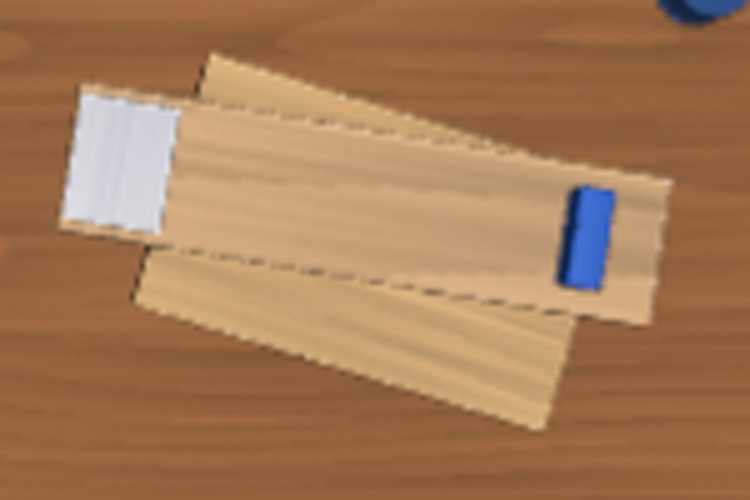

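View pics/c2.png

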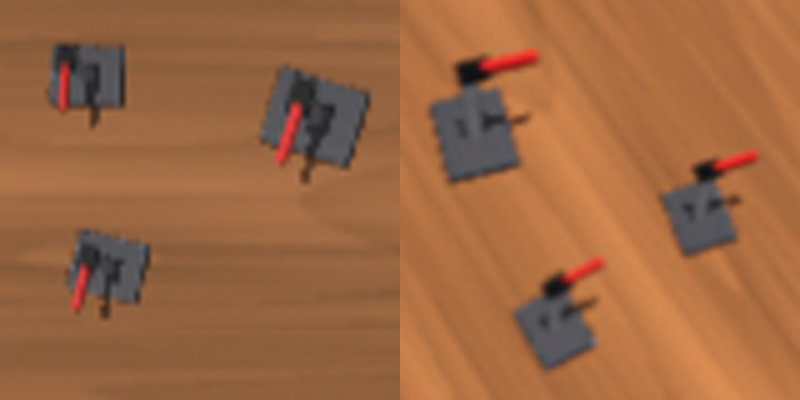

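Run:
```python
from h import *
from scipy.optimize import least_squares
def fx(l): return [((x+.5)/5-.5+295,(y+.5)/5-.5+160) for x,y in l]
B=atz("top",fx([(210,53),(135,302),(545,432)]),.08)[:,:2]
Pk=atz("top",fx([(82,84),(60,230),(650,326),(672,180)]),.096)[:,:2]
def fit(W,L):
    L=np.array(L)
    def T(p): c,s=np.cos(p[2]),np.sin(p[2]); return L@np.array([[c,s],[-s,c]])+p[:2]
    r=least_squares(lambda p:(T(p)-W).ravel(),[*W.mean(0),1.5]); return r.x,np.round(r.fun*1000,1)
b,rb=fit(B,[(.13,-.08),(.13,.08),(-.13,.08)]); p,rp=fit(Pk,[(.18,-.045),(.18,.045),(-.18,.045),(-.18,-.045)])
print(b,rb,p,rp)
tip=atz("top",[(271.0,147.2)],.096)[0]; tip2=atz("scene",[(306,252.8)],.096)[0]; print(tip,tip2,atz("top",[(274.4,148.1)],.096),atz("scene",[(305.4,254.9)],.096))
R=lambda a:np.array([[np.cos(a),-np.sin(a)],[np.sin(a),np.cos(a)]])
for n,q in (("tip",tip),("tip2",tip2),("nose",[*(p[:2]+R(p[2])@[.18,0])]),("plank",p[:2]),("cleat",p[:2]+R(p[2])@[-.13,0])):
    print(n,np.round(q,4),"in block", np.round(R(b[2]).T@(np.array(q[:2])-b[:2])*1000,1))
print("deg",np.degrees([b[2],p[2]]))
from scipy.spatial.transform import Rotation as Ro
o=monitor.get_obs(); print(Ro.from_quat(o["ee_rot"]).as_matrix().round(3))
```

```text
[ 0.55126163 -0.1175391   1.27217422] [ 0.7 -0.8 -1.   0.8  0.3 -0.1] [ 0.5726485  -0.10862172  1.41185814] [ 0.7  0.3 -0.5  1.6 -0.8 -0.9  0.6 -1. ]
[0.73255148 0.18212202 0.096     ] [0.7319796  0.18651395 0.096     ] [[0.72987376 0.17190516 0.096     ]] [[0.73699913 0.19140178 0.096     ]]
tip [0.7326 0.1821 0.096 ] in block [339.7 -85.1]
tip2 [0.732  0.1865 0.096 ] in block [343.8 -83.3]
nose [0.6011 0.0691] in block [193.1   7.2]
plank [ 0.5726 -0.1086] in block [ 14.8 -17.8]
cleat [ 0.5521 -0.237 ] in block [-113.9  -35.9]
deg [72.89021384 80.89351295]
[[-0.     0.396 -0.918]
 [-0.    -0.918 -0.396]
 [-1.     0.     0.   ]]
```

Three red pointers in the top picture, at (277,139), (232,130) and (236,168). The first has the largest base, and its tip at (271,147) falls at block (340, −85) mm, which matches the 85 mm given. The crop confirms it. Nose now at block (193, 7), plank 8° askew, cleat at world (0.552, −0.237). I start towards the cleat.

{"method": "send_rows", "body": {"grip": [0,0,0,0,0], "offset": [[0,-17,-37],[0,-34,-74],[0,-51,-111],[0,-68,-148],[0,-85,-185]], "twist": [6.4,12.8,19.2,25.6,32.4], "newtons": 60}}

```text
clock: 0.92
position: [0.3837, -0.4223, 0.1975]
ee_rot: [0.705, -0.056, -0.705, -0.056]
ft_force: [0.6, -0.0, 0.4]
grip_width: 1.001
```

```bash
cat > g.py <<'E'
import sys
from h import *
from scipy.spatial.transform import Rotation as Ro
def go(x,y,z,h):  # h: wanted heading of tool y, deg
    o=monitor.get_obs(); M=Ro.from_quat(o["ee_rot"]).as_matrix()
    d=np.array([x,y,z])-o["position"]
    hd=np.degrees(np.arctan2(M[1,1],M[0,1]))
    print("t",o["clock"],"pos",o["position"].round(4),"heading",hd.round(2),"tilt z of x",M[:,0].round(3),"offset mm",(M.T@d*1000).round(1),"twist",round(-(h-hd),1),"F",np.round(o["ft_force"],1),"w",round(float(o["grip_width"]),3),"j",np.round(o["joint_pos"],2))
if __name__=="__main__": go(*map(float,sys.argv[1:]))
E
python3 g.py .552 -.237 .196 -99.1
```

```text
t 0.9167 pos [ 0.3837 -0.4223  0.1975] heading -99.1 tilt z of x [ 0. -0. -1.] offset mm [   1.5 -209.6 -136.9] twist 0.0 F [ 0.6 -0.   0.4] w 1.001 j [ 0.86  0.22 -0.12  1.61  0.03  1.32 -1.  ]
```

{"method": "send_rows", "body": {"grip": [0,0,0,0,0], "offset": [[0,-34,-22],[0,-68,-44],[0,-102,-66],[0,-136,-88],[0,-170,-110]], "twist": [0,0,0,0,0]}}

```text
clock: 1.33
position: [0.5182, -0.2713, 0.1975]
ee_rot: [0.705, -0.054, -0.705, -0.054]
ft_force: [1.0, 0.5, -0.3]
grip_width: 1.0
```

```bash
python3 g.py .552 -.237 .196 -99.1
```

```text
t 1.3333 pos [ 0.5182 -0.2713  0.1975] heading -98.81 tilt z of x [ 0.001 -0.    -1.   ] offset mm [  1.5 -39.1 -28.2] twist 0.3 F [ 1.   0.5 -0.3] w 1.0 j [ 0.61  0.26 -0.25  1.56  0.06  1.33 -1.37]
```

{"method": "send_rows", "body": {"grip": [0,0,0,0,0], "offset": [[0,-20,-13],[0,-39.5,-27],[0,-39.5,-27],[0,-39.5,-27],[0,-39.5,-27]], "twist": [0,0,0,0,0]}}

```text
clock: 1.75
position: [0.5494, -0.2388, 0.1971]
ee_rot: [-0.705, 0.055, 0.705, 0.054]
ft_force: [0.1, -0.3, 0.2]
grip_width: 1.004
```

```bash
python3 g.py .552 -.237 .196 -99.1
python3 - <<'E'
from h import *
from scipy.spatial.transform import Rotation as Ro
o=monitor.get_obs(); M=Ro.from_quat(o["ee_rot"]).as_matrix()
p,d=viewer.camera("wrist"); cv2.imwrite("pics/w1.png",p)
m=viewer.camera_model("wrist")
ys,xs=np.mgrid[0:400,0:640]
u=cv2.undistortPoints(np.c_[xs.ravel(),ys.ravel()].astype(float).reshape(-1,1,2),m["camera_matrix"],m["distortion"]).reshape(-1,2)
C=np.c_[u,np.ones(len(u))]*d.reshape(-1,1)
W=(C@m["mount"][:3,:3].T+m["mount"][:3,3])@M.T+o["position"]; W=W.reshape(400,640,3)
hsv=cv2.cvtColor(p,cv2.COLOR_BGR2HSV)
k=(hsv[...,0]>105)&(hsv[...,0]<130)&(hsv[...,1]>120)&(W[...,2]>.122)&(W[...,2]<.145)&(np.hypot(W[...,0]-.552,W[...,1]+.237)<.06)&(d>0)
q=W[k]; print(len(q)); 
if len(q)>20:
    r=cv2.minAreaRect((q[:,:2]*1000).astype(np.float32)); print(r, q[:,2].mean())
    print(q.mean(0))
s=viewer.spot_point("plank_grip","wrist"); print(s)
E
```

```text
t 1.75 pos [ 0.5494 -0.2388  0.1971] heading -98.84 tilt z of x [-0.    -0.001 -1.   ] offset mm [ 1.1 -2.2 -2.3] twist 0.3 F [ 0.1 -0.3  0.2] w 1.004 j [ 0.55  0.29 -0.27  1.52  0.08  1.34 -1.45]
1688
((554.5567016601562, -234.70675659179688), (21.18438720703125, 58.79288101196289), 81.29672241210938) 0.1321377794296339
[ 0.55637422 -0.23508301  0.13213778]
[{'position': [318.5, 183.2], 'score': 0.92}, {'position': [378.3, 1.7], 'score': 0.63}]
```

View pics/w1.png

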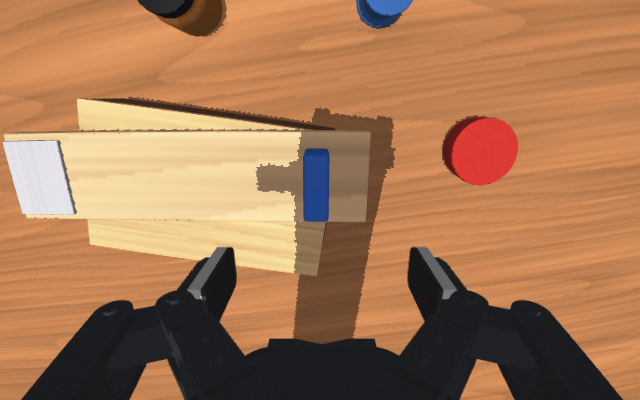

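Wrist picture: the cleat is at (316,185), between the open fingers. From its depth, the top is at z 0.132, 21×59 mm, heading 81.3°, centre (0.5546, −0.2347). I correct by a few mm and go down.

{"method": "send_rows", "body": {"grip": [0,0,0,0,0], "offset": [[10,-4.5,-4.5],[40,-4.5,-4.5],[70,-4.5,-4.5],[92,-4.5,-4.5],[97,-4.5,-4.5]], "twist": [0,0,0,0,0]}}

```text
clock: 2.27
position: [0.5523, -0.2337, 0.0954]
ee_rot: [-0.703, 0.054, 0.707, 0.055]
ft_force: [-0.2, 1.0, -0.1]
grip_width: 1.006
```

{"method": "send_rows", "body": {"grip": [60,120,180,255,255], "offset": [[0,0,0],[0,0,0],[0,0,0],[0,0,0],[0,0,0]], "twist": [0,0,0,0,0], "newtons": 60}}

```text
clock: 2.68
position: [0.5557, -0.2346, 0.1015]
ee_rot: [0.706, -0.055, -0.704, -0.054]
ft_force: [-0.2, -0.1, 0.7]
grip_width: 0.297
```

{"method": "send_rows", "body": {"grip": [255,255,255,255,255], "offset": [[0,0,0],[0,0,0],[0,0,0],[0,0,0],[0,0,0]], "twist": [0,0,0,0,0]}}

```text
clock: 3.1
position: [0.555, -0.2343, 0.1002]
ee_rot: [-0.705, 0.054, 0.705, 0.054]
ft_force: [-0.5, 0.2, -0.4]
grip_width: 0.0
```

```bash
python3 g.py .5546 -.2347 .1 -98.7
python3 - <<'E'
from h import *
p,d=viewer.camera("wrist"); cv2.imwrite("pics/w2.png",p)
p,d=viewer.camera("scene"); cv2.imwrite("pics/s2.png",cv2.resize(p[100:230,220:380],None,fx=4,fy=4))
E
```

```text
t 3.1 pos [ 0.555  -0.2343  0.1002] heading -98.8 tilt z of x [-0. -0. -1.] offset mm [0.2 0.5 0.3] twist -0.1 F [-0.5  0.2 -0.4] w 0.0 j [ 0.54  0.37 -0.27  1.63  0.11  1.16 -1.48]
```

View pics/w2.png

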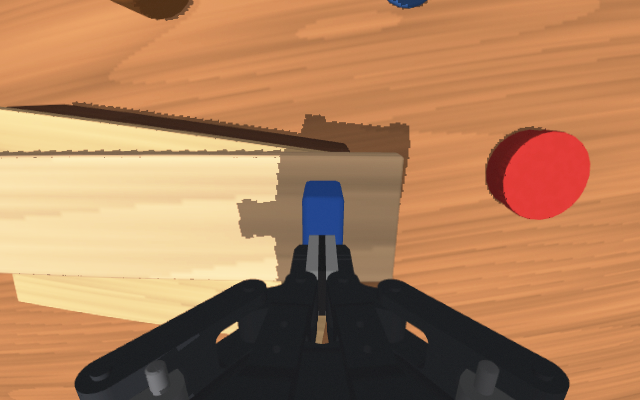

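View pics/s2.png

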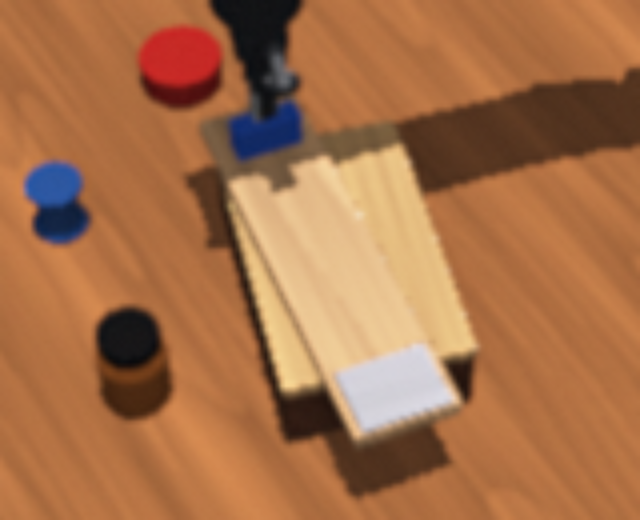

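```bash
cat > wm.py <<'E'
from h import *
from scipy.spatial.transform import Rotation as Ro
def wrist(fn=None):
    o=monitor.get_obs(); M=Ro.from_quat(o["ee_rot"]).as_matrix()
    p,d=viewer.camera("wrist")
    if fn: cv2.imwrite(fn,p)
    m=viewer.camera_model("wrist")
    ys,xs=np.mgrid[0:400,0:640]
    u=cv2.undistortPoints(np.c_[xs.ravel(),ys.ravel()].astype(float).reshape(-1,1,2),m["camera_matrix"],m["distortion"]).reshape(-1,2)
    C=np.c_[u,np.ones(len(u))]*d.reshape(-1,1)
    T=C@m["mount"][:3,:3].T+m["mount"][:3,3]
    return p,d,T.reshape(400,640,3),(T@M.T+o["position"]).reshape(400,640,3),m
E
python3 - <<'E'
from wm import *
p,d,T,W,m=wrist()
Mi=np.linalg.inv(m["mount"])
for q in ([0,0,0],[-.0187,0,0]): 
    print(cv2.projectPoints(np.array([q],float),cv2.Rodrigues(Mi[:3,:3])[0],Mi[:3,3],m["camera_matrix"],m["distortion"])[0].ravel())
for x,y in ((322,200),(322,230),(315,240),(330,240),(312,260),(322,186),(306,270),(290,200),(200,200)): print((x,y),d[y,x].round(3),"tool",T[y,x].round(4),"world",W[y,x].round(4),p[y,x])
pt,dt=viewer.camera("top"); cv2.imwrite("pics/t2.png",cv2.resize(pt[150:270,290:490],None,fx=4,fy=4))
E
```

```text
[321.29882021 223.75261408]
[321.28261451 236.45249378]
(322, 200) 0.153 tool [-0.0324  0.0004 -0.027 ] world [ 0.5817 -0.2387  0.1326] [141  70  36]
(322, 230) 0.159 tool [-0.0315  0.0004 -0.0099] world [ 0.5648 -0.2362  0.1317] [141  69  36]
(315, 240) 0.147 tool [-0.044  -0.0031 -0.0102] world [ 0.5656 -0.2328  0.1443] [105 104 105]
(330, 240) 0.147 tool [-0.0438  0.0043 -0.0101] world [ 0.5644 -0.24    0.144 ] [106 106 105]
(312, 260) 0.129 tool [-0.0624 -0.004  -0.0097] world [ 0.5653 -0.2318  0.1627] [106 104 105]
(322, 186) 0.172 tool [-0.0121  0.0004 -0.0287] world [ 0.5833 -0.239   0.1124] [115  58  29]
(306, 270) 0.12 tool [-0.0715 -0.0062 -0.0103] world [ 0.5662 -0.2298  0.1717] [90 88 88]
(290, 200) 0.191 tool [ 0.0042 -0.02   -0.0147] world [ 0.5726 -0.2167  0.0961] [ 91 121 149]
(200, 200) 0.191 tool [ 0.0034 -0.078  -0.0148] world [ 0.5816 -0.1595  0.0968] [165 219 246]
```

View pics/t2.png

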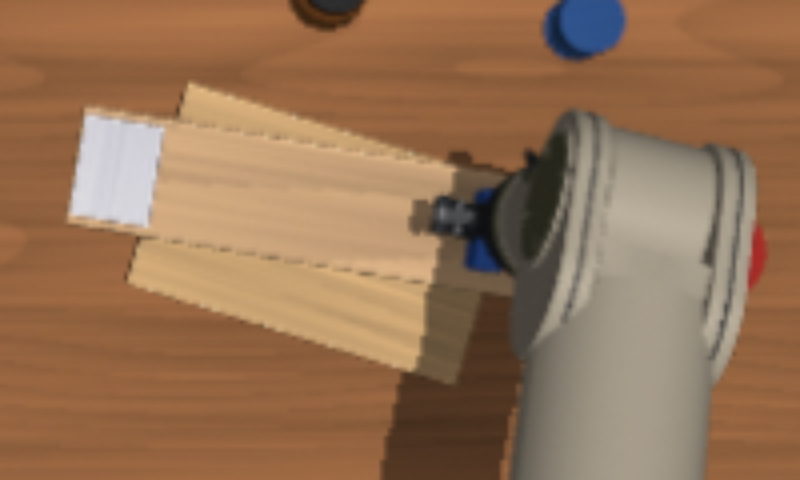

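Run:
```python
from wm import *
p,d,T,W,m=wrist()
cv2.imwrite("pics/w3.png",cv2.resize(p[150:350,220:420],(600,600),interpolation=cv2.INTER_CUBIC))
np.set_printoptions(linewidth=200)
print((T[228:300:4,300:346:3,0]*1000).round(0).astype(int))
o=monitor.get_obs();print(o["grip_width"],o["ft_force"],o["torque"],o["tau"])
```

```text
[[   3  -31  -31  -32  -33  -32  -31  -33  -33  -33  -33  -32  -32  -32  -30    3]
 [   4  -31  -31  -33  -32  -32  -32  -33  -31  -33  -32  -32  -32  -33  -31    3]
 [   4  -31  -33  -39  -40  -39  -40  -40  -41  -39  -39  -39  -32  -32  -30    4]
 [   5  -31  -32  -44  -45  -45  -45  -45  -44  -44  -45  -45  -32  -32  -31    3]
 [   4  -31  -31  -48  -49  -48  -48  -49  -50  -48  -49  -49  -32  -32  -30    3]
 [ -45  -45  -45  -52  -53  -52  -53  -51  -53  -53  -52  -51  -45  -46  -45  -44]
 [ -49  -48  -48  -57  -57  -57  -58  -56  -57  -57  -57  -57  -56  -50  -49  -50]
 [ -52  -52  -52  -60  -60  -60  -60  -60  -60  -59  -61  -59  -60  -52  -51  -53]
 [ -57  -56  -56  -64  -64  -63  -64  -63  -63  -64  -63  -64  -64  -57  -56  -57]
 [ -61  -60  -66  -67  -67  -67  -67  -66  -67  -67  -65  -67  -67  -60  -60  -60]
 [ -63  -63  -70  -70  -69  -70  -70  -70  -70  -70  -70  -70  -70  -63  -64  -63]
 [ -74  -75  -74  -75  -72  -71  -72  -72  -73 -177  -72  -71  -74  -74  -75  -73]
 [ -80  -80  -80  -77  -77  -77  -72  -72  -72  -72  -77  -78  -77  -80  -80  -79]
 [ -82  -82  -81  -81  -79  -80  -72  -72  -72  -80  -81  -80  -80  -81  -82  -80]
 [ -84  -83  -83  -83  -83  -83  -72  -71  -72  -81  -84  -84  -83  -82  -83  -83]
 [ -85  -86  -86  -87  -85  -83  -72  -72  -72  -80  -84  -86  -86  -85  -86  -86]
 [ -88  -88  -88  -88  -87  -84  -72  -72  -72  -80  -87  -87  -87  -88  -88  -87]
 [ -90  -90  -89  -90  -90  -84  -72  -73  -72  -82  -90  -90  -90  -90  -90  -89]]
0.003425826224082277 [-0.48920987 -0.11837087 -0.89370678] [0.00652388 0.00627943 0.05859016] [ 3.81810614e-04 -6.14705086e+01 -2.91758046e+00 -3.65675712e+01  1.55900029e-02  2.24483803e-03 -1.08040147e-06]
```

View pics/w3.png

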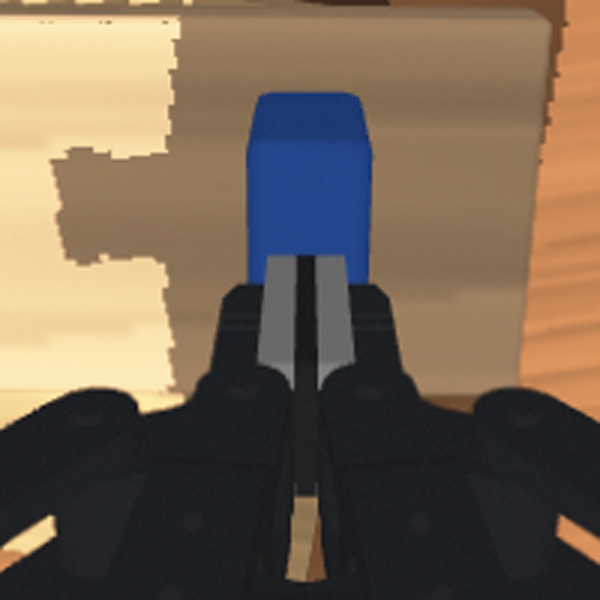

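Run:
```python
from h import *
m=viewer.camera_model("wrist"); Mi=np.linalg.inv(m["mount"])
for x in (0,-.013,-.03,-.04,-.05,-.06):
  print(x,cv2.projectPoints(np.array([[x,s*.0425,-.011] for s in(-1,1)],float),cv2.Rodrigues(Mi[:3,:3])[0],Mi[:3,3],m["camera_matrix"],m["distortion"])[0].reshape(-1,2).round(0).tolist())
```

```text
0 [[254.0, 208.0], [389.0, 208.0]]
-0.013 [[249.0, 215.0], [393.0, 215.0]]
-0.03 [[242.0, 227.0], [400.0, 227.0]]
-0.04 [[237.0, 235.0], [405.0, 235.0]]
-0.05 [[232.0, 244.0], [411.0, 244.0]]
-0.06 [[225.0, 254.0], [417.0, 254.0]]
```

Run:
```python
import cv2
p=cv2.imread("pics/w1.png"); cv2.imwrite("pics/w1c.png",cv2.resize(p[220:330,150:490],None,fx=2.3,fy=2.3,interpolation=cv2.INTER_CUBIC))
```

```text
(no output)
```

View pics/w1c.png

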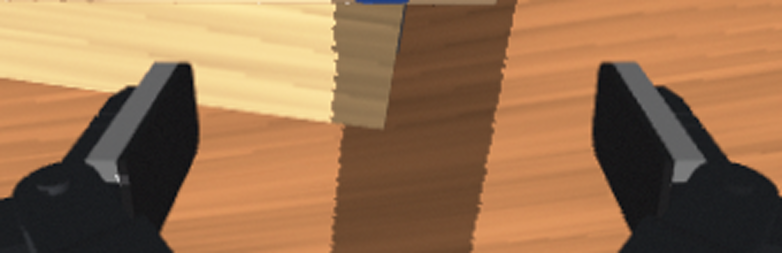

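The wrist pictures show the real fingertips ending about 37 mm short of the reported TCP: the open tips show at row 248, not at the expected row 215. The fingers therefore shut just above the cleat without touching anything. I'll reopen, go about 30 mm lower and grip again.

{"method": "send_rows", "body": {"grip": [0,0,0,0,0], "offset": [[0,0,0],[0,0,0],[0,0,0],[0,0,0],[0,0,0]], "twist": [0,0,0,0,0]}}

```text
clock: 3.77
position: [0.5551, -0.2343, 0.1003]
ee_rot: [0.705, -0.054, -0.705, -0.054]
ft_force: [0.2, -0.4, 0.3]
grip_width: 0.706
```

{"method": "send_rows", "body": {"grip": [0,0,0,0,0], "offset": [[0,0,0],[0,0,0],[8,0,0],[14,0,0],[14,0,0]], "twist": [0,0,0,0,0]}}

```text
clock: 4.18
position: [0.554, -0.2339, 0.0843]
ee_rot: [-0.704, 0.054, 0.706, 0.054]
ft_force: [-0.3, 0.1, -0.7]
grip_width: 0.998
```

```bash
python3 g.py .5546 -.2347 .07 -98.7
python3 - <<'E'
from wm import *
p,d,T,W,m=wrist("pics/w4.png")
g=(np.abs(p.astype(int).max(2)-p.astype(int).min(2))<8)&(p.max(2)>60)&(T[...,0]>-.08)&(d>0)
g[:,:]&=T[...,2]<0
q=T[g]; print(len(q)); print(np.percentile(q[:,0],[1,50,90,99]),np.percentile(q[:,1],[1,99]), np.percentile(q[:,2],[1,99]))
k=(T[...,0]<-.03)&(d>0); print("nearest-to-tip of nonwood:",np.percentile(T[k&(p.max(2)<120)&(p[...,0]<60)][:,0],[90,99,99.9]))
E
```

```text
t 4.1833 pos [ 0.554  -0.2339  0.0843] heading -98.79 tilt z of x [-0.002  0.001 -1.   ] offset mm [14.3  0.7 -0.8] twist -0.1 F [-0.3  0.1 -0.7] w 0.998 j [ 0.54  0.38 -0.27  1.65  0.11  1.13 -1.48]
819
[-0.07985511 -0.06851532 -0.05675321 -0.05323811] [-0.05197982  0.05227268] [-0.01122418 -0.00632346]
nearest-to-tip of nonwood: [-0.09303697 -0.05608893 -0.05008817]
```

View pics/w4.png

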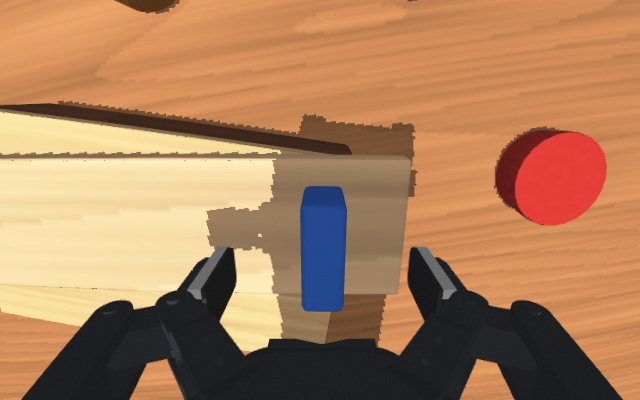

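{"method": "send_rows", "body": {"grip": [0,0,0,0,0], "offset": [[6,0,-1],[12,0,-1],[18,0,-1],[19,0,-1],[19,0,-1]], "twist": [0,0,0,0,0]}}

```text
clock: 4.65
position: [0.5556, -0.2342, 0.0665]
ee_rot: [-0.705, 0.054, 0.705, 0.054]
ft_force: [0.1, -0.4, 0.2]
grip_width: 0.999
```

{"method": "send_rows", "body": {"grip": [60,120,180,255,255], "offset": [[0,0,0],[0,0,0],[0,0,0],[0,0,0],[0,0,0]], "twist": [0,0,0,0,0], "newtons": 60}}

```text
clock: 5.07
position: [0.5561, -0.2345, 0.0674]
ee_rot: [0.705, -0.054, -0.705, -0.054]
ft_force: [-0.5, 0.0, -0.3]
grip_width: 0.301
```

{"method": "send_rows", "body": {"grip": [255,255,255,255,255], "offset": [[0,0,0],[0,0,0],[0,0,0],[0,0,0],[0,0,0]], "twist": [0,0,0,0,0]}}

```text
clock: 5.48
position: [0.5562, -0.2348, 0.0676]
ee_rot: [0.705, -0.055, -0.705, -0.054]
ft_force: [0.1, -3.1, 4.3]
grip_width: 0.245
```

```bash
python3 g.py .5546 -.2347 .067 -98.7
python3 - <<'E'
from wm import *
wrist("pics/w5.png")
E
```

```text
t 5.4833 pos [ 0.5562 -0.2348  0.0676] heading -98.82 tilt z of x [ 0.001 -0.001 -1.   ] offset mm [0.6 0.1 1.7] twist -0.1 F [ 0.1 -3.1  4.3] w 0.245 j [ 0.54  0.4  -0.27  1.66  0.12  1.1  -1.49]
```

View pics/w5.png

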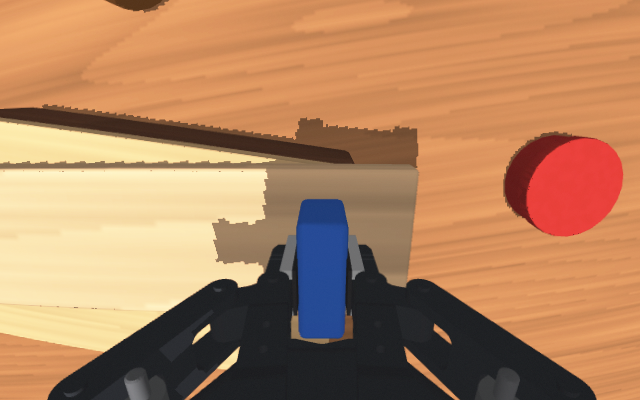

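Cleat held: opening about 21 mm, and the pads sit on both faces at (292,262) and (352,262). I slide it out in stages while turning it square.

{"method": "send_rows", "body": {"grip": [255,255,255,255,255], "offset": [[0,-8,1],[0,-18,2],[0,-28,3.5],[0,-38,5],[0,-48,6]], "twist": [0.7,1.4,2.1,2.8,3.5], "newtons": 80}}

```text
clock: 5.95
position: [0.5571, -0.1876, 0.0676]
ee_rot: [0.703, -0.077, -0.703, -0.076]
ft_force: [-1.6, -7.2, 5.4]
grip_width: 0.243
```

```bash
python3 g.py .5604 -.0879 .067 -107.1
```

```text
t 5.95 pos [ 0.5571 -0.1876  0.0676] heading -102.42 tilt z of x [ 0.    -0.002 -1.   ] offset mm [  0.4 -98.   18.3] twist 4.7 F [-1.6 -7.2  5.4] w 0.243 j [ 0.48  0.37 -0.28  1.7   0.12  1.08 -1.63]
```

{"method": "send_rows", "body": {"grip": [255,255,255,255,255], "offset": [[0,-9,2],[0,-19,4],[0,-29,6],[0,-39,8],[0,-48,10]], "twist": [0.9,1.8,2.7,3.6,4.5]}}

```text
clock: 6.37
position: [0.5577, -0.1384, 0.0677]
ee_rot: [0.7, -0.105, -0.699, -0.103]
ft_force: [-1.9, -7.1, 4.3]
grip_width: 0.244
```

```bash
python3 g.py .5604 -.0879 .067 -107.1
```

```text
t 6.3667 pos [ 0.5577 -0.1384  0.0677] heading -106.92 tilt z of x [ 0.    -0.002 -1.   ] offset mm [  0.6 -49.   12.1] twist 0.2 F [-1.9 -7.1  4.3] w 0.244 j [ 0.41  0.35 -0.29  1.74  0.11  1.07 -1.79]
```

{"method": "send_rows", "body": {"grip": [255,255,255,255,255], "offset": [[0,-10,2.5],[0,-20,5],[0,-30,7.5],[0,-37,10],[0,-40,12]], "twist": [0,0,0,0,0]}}

```text
clock: 6.78
position: [0.5584, -0.0955, 0.0677]
ee_rot: [0.7, -0.104, -0.699, -0.103]
ft_force: [1.4, -5.4, 4.7]
grip_width: 0.247
```

```bash
python3 g.py .5604 -.0879 .067 -107.1;  python3 - <<'E'
from wm import *
wrist("pics/w6.png")
i,dd=viewer.camera("top"); np.save("top6.npy",dd); cv2.imwrite("pics/t6f.png",i); cv2.imwrite("pics/t6.png",cv2.resize(i[110:230,255:415],None,fx=5,fy=5,interpolation=cv2.INTER_CUBIC))
j,_=viewer.camera("scene"); cv2.imwrite("pics/s6f.png",j); cv2.imwrite("pics/s6.png",cv2.resize(j[110:290,250:400],None,fx=3.3,fy=3.3,interpolation=cv2.INTER_CUBIC))
for c in("top","scene"):
  for t in("plank_nose","pointer_tip"): print(c,t,[(np.round(r["position"],1),round(r["score"],2)) for r in viewer.spot_point(t,c)])
E
```

```text
t 6.7833 pos [ 0.5584 -0.0955  0.0677] heading -106.81 tilt z of x [ 0.001 -0.001 -1.   ] offset mm [ 0.6 -7.8  0.2] twist 0.3 F [ 1.4 -5.4  4.7] w 0.247 j [ 0.36  0.33 -0.32  1.76  0.12  1.07 -1.87]
top plank_nose [(array([264.5, 176. ]), 0.96)]
top pointer_tip [(array([226.7, 176.6]), 0.7), (array([229. , 136.5]), 0.56), (array([273.5, 144.6]), 0.53)]
scene plank_nose [(array([333.6, 243.3]), 0.65)]
scene pointer_tip [(array([321. , 298.4]), 0.73), (array([304.5, 251.8]), 0.64), (array([353.5, 276. ]), 0.59)]
```

View pics/t6.png

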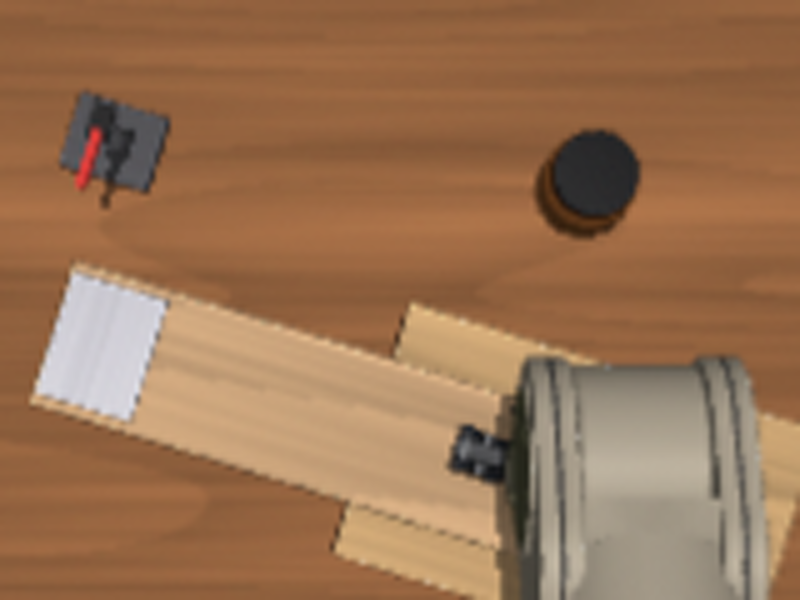

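View pics/s6.png

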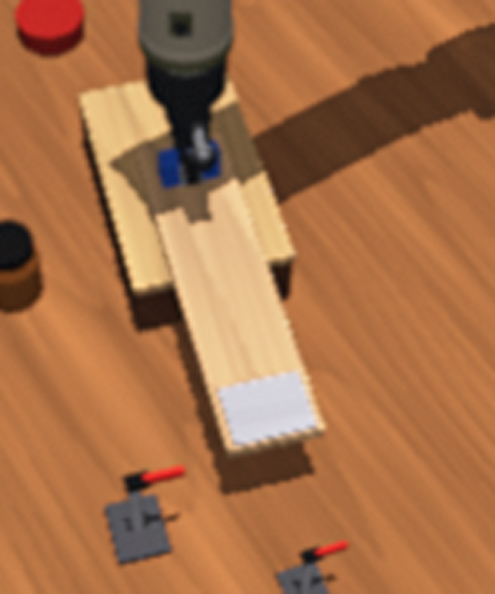

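View pics/w6.png

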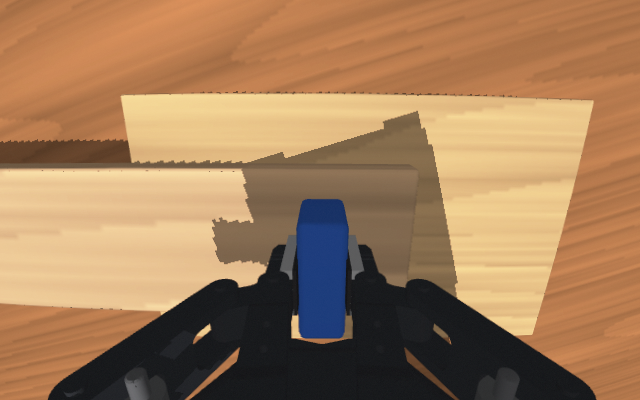

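Run:
```python
from h import *
f=lambda l,s,o:[((x+.5)/s-.5+o[0],(y+.5)/s-.5+o[1]) for x,y in l]
b=np.array([.55126,-.11754]);a=1.27217;R=np.array([[np.cos(a),-np.sin(a)],[np.sin(a),np.cos(a)]])
for n,l,s,o in(("top",[(76,264),(32,403),(82,188)],5,(255,110)),("scene",[(226,446),(322,427),(185,471)],3.3,(250,110))):
    W=atz(n,f(l,s,o),.096)[:,:2]; Q=(W-b)@R*1000
    print(n,Q.round(1),"nose",Q[:2].mean(0).round(1),"gap",(Q[2]-Q[:2].mean(0)).round(1),"width",np.linalg.norm(W[0]-W[1]))
B=(atz("top",f([(410,303),(333,550)],5,(255,110)),.08)[:,:2]-b)@R*1000; print("block corners",B)
# plank direction from long edge in top picture
E=(atz("top",f([(76,264),(393,356),(32,403),(348,500)],5,(255,110)),.096)[:,:2]-b)@R*1000
for i in(0,2): v=E[i]-E[i+1]; print("edge angle deg",np.degrees(np.arctan2(v[1],v[0])))
```

```text
top [[329.4 -40.3]
 [329.4  47.2]
 [339.7 -85.1]] nose [329.4   3.5] gap [ 10.3 -88.6] width 0.08747523589430427
scene [[327.4 -42.6]
 [330.8  44.9]
 [342.2 -83.7]] nose [329.1   1.2] gap [ 13.1 -84.9] width 0.08762345480049295
block corners [[130.55872233 -79.12389853]
 [131.00653324  77.98408014]]
edge angle deg 1.0366361840558116
edge angle deg 0.14751631324766246
```

Nose is 10.3 mm (top) or 13.1 mm (scene) short of the tip, lateral offset 1–3 mm, square within 1°. I move about 11.5 mm farther.

{"method": "send_rows", "body": {"grip": [255,255,255,255,255], "offset": [[0,-4,0],[0,-8,0],[0,-11.5,0],[0,-11.5,0],[0,-11.5,0]], "twist": [0,0,0,0,0]}}

```text
clock: 7.55
position: [0.5612, -0.0858, 0.0676]
ee_rot: [0.7, -0.104, -0.699, -0.103]
ft_force: [-1.4, -6.1, 7.5]
grip_width: 0.244
```

{"method": "send_rows", "body": {"grip": [255,255,255,255,255], "offset": [[0,0,0],[0,0,0],[0,0,0],[0,0,0],[0,0,0]], "twist": [0,0,0,0,0]}}

```text
clock: 7.97
position: [0.5612, -0.0858, 0.0676]
ee_rot: [0.7, -0.104, -0.699, -0.103]
ft_force: [-2.0, -6.4, 8.3]
grip_width: 0.249
```

```bash
python3 g.py .5604 -.0879 .067 -107.1;  python3 - <<'E'
from wm import *
i,dd=viewer.camera("top"); np.save("top7.npy",dd); cv2.imwrite("pics/t7.png",cv2.resize(i[110:230,250:410],None,fx=5,fy=5,interpolation=cv2.INTER_CUBIC))
j,_=viewer.camera("scene"); cv2.imwrite("pics/s7.png",cv2.resize(j[210:290,270:370],None,fx=6,fy=6,interpolation=cv2.INTER_CUBIC))
# plank tilt from wrist depth
p,d,T,W,m=wrist("pics/w7.png")
k=(d>0)&(W[...,2]>.085)&(W[...,2]<.108)&(T[...,2]<-.012)&(T[...,2]>-.04)
k[:,240:420]=False
q=W[k]; A=np.c_[q[:,:2]-q[:,:2].mean(0),np.ones(len(q))]
c=np.linalg.lstsq(A,q[:,2],rcond=None)[0]; print(len(q),"plank plane slope",c[:2].round(4),"z",c[2].round(4),np.ptp(q[:,1]))
E
```

```text
t 7.9667 pos [ 0.5612 -0.0858  0.0676] heading -106.87 tilt z of x [ 0.    -0.001 -1.   ] offset mm [0.6 2.2 0.1] twist 0.2 F [-2.  -6.4  8.3] w 0.249 j [ 0.34  0.34 -0.32  1.75  0.12  1.07 -1.89]
11786 plank plane slope [ 0.0005 -0.0008] z 0.0964 0.1447967388676027
```

View pics/t7.png

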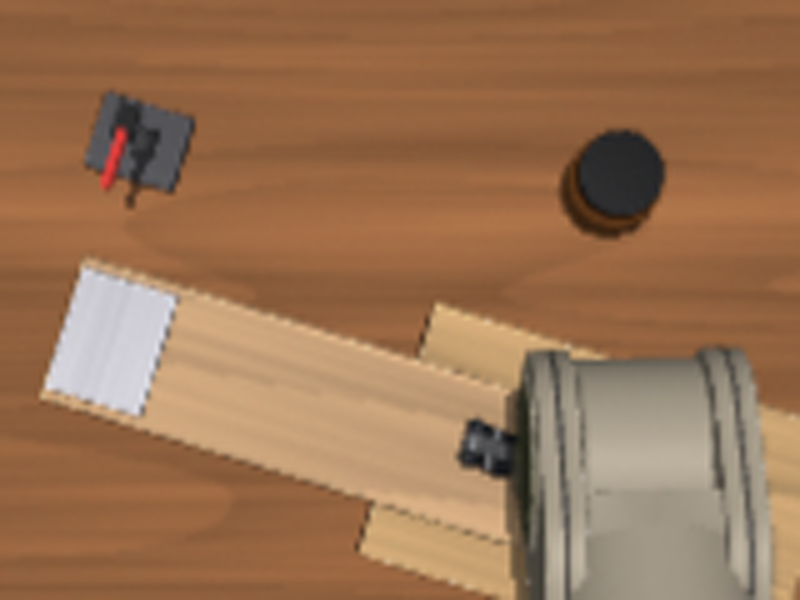

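View pics/s7.png

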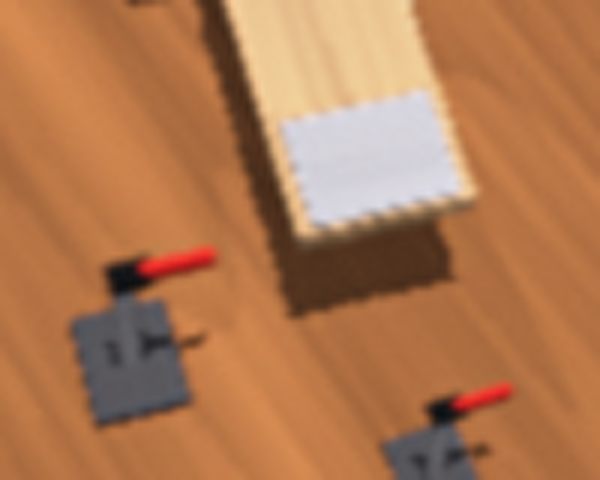

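Run:
```python
from h import *
f=lambda l,s,o:[((x+.5)/s-.5+o[0],(y+.5)/s-.5+o[1]) for x,y in l]
b=np.array([.55126,-.11754]);a=1.27217;R=np.array([[np.cos(a),-np.sin(a)],[np.sin(a),np.cos(a)]])
for n,l,s,o in(("top",[(87,258),(40,399),(107,188)],5,(250,110)),("scene",[(300,232),(477,190),(215,255)],6,(270,210))):
    W=atz(n,f(l,s,o),.096)[:,:2]; Q=(W-b)@R*1000
    print(n,Q.round(1),"nose",Q[:2].mean(0).round(1),"gap",(Q[2]-Q[:2].mean(0)).round(1),"width",np.linalg.norm(W[0]-W[1]))
d=np.load("top7.npy"); ys,xs=np.mgrid[0:400,0:640]
P=bydepth("top",np.c_[xs.ravel(),ys.ravel()],d.ravel()).reshape(400,640,3)
print("z nose steel",np.median(P[175:185,262:278,2][:]),"z plank mid",np.median(P[185:195,305:325,2]))
```

```text
top [[338.5 -41.2]
 [339.8  47.9]
 [339.7 -85.1]] nose [339.1   3.3] gap [  0.6 -88.5] width 0.08916020402293619
scene [[339.5 -41.6]
 [339.3  48. ]
 [341.1 -84.3]] nose [339.4   3.2] gap [  1.7 -87.5] width 0.08955734201267349
z nose steel 0.09902024594926584 z plank mid 0.09552124264114858
```

Nose within 0.6–1.7 mm of the tip, 3 mm off the middle line, slope under 0.001, grip closed on the cleat. I hand it in.

```bash
python3 -c "
from workcell import manip,monitor
print(manip.hand_in()); o=monitor.get_obs(); print(o['clock'],o['grip_width'],o['ft_force'])"
```

```text
the job is handed in; nothing more can be done
None
the job is handed in; nothing more can be done
```

I gripped the plank by its blue cleat, slid it out about 150 mm while turning it roughly 8° square to the block, and handed the job in with the gripper still holding it. The clock read about 8 s. No verdict is reported on hand-in.

**Final checks, just before handing in:**

| Check | Result | Allowed |
|---|---|---|
| Nose short of the pointer tip | 0.6 mm (top camera), 1.7 mm (scene camera) | 10 mm |
| Nose off the block's middle line | about 3 mm | 25 mm |
| Square to the block | within about 1° | 0.1 rad (5.7°) |
| Slope of the plank's top | under 0.001 | 0.06 rad |
| Height of the plank's top | 0.0964 m, expected 0.096 m | 7 mm |

- **Hold:** the grip was set to 80 N on the cleat. The wrist felt about 8 N upward, so the tool was pressing the plank down.
- **Bystanders:** I kept clear of the tin, jar, spool and hammer on every move, but did not measure their positions at the end.

**What went wrong or disagreed:**
- **Missed first grip:** the fingers shut just above the cleat without touching it. The real fingertips end about 37 mm short of the reported tool point, so I reopened, went about 33 mm lower and gripped properly.
- **Pointer tip position:** the network's tip positions were up to about 10 mm off, so I used tip positions read from enlarged crops instead. The two cameras' crop readings differed by 1 to 4 mm.

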